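Load the tealight dispenser in the niche

ROBOT

A 6-joint arm with a two-finger parallel gripper is mounted at the origin on the work surface. World frame = base frame: x ahead of the robot, y to its left, z up, the work surface at z = 0. Lengths are in m, angles in rad, forces in N, time in s.
With the tool pointing down it reaches from about 0.325 to 0.85 m from the base axis. Payload 4.4 kg.
Tool frame: the origin (TCP) lies at the very end of the fingers, on their centre line; the grasp point (between the pads) lies 19 mm behind it; z points along the fingers, y is the line along which they close (so a half turn about z gives the same grasp; the last joint's range is limited). The gripper opens to 94 mm and grips with 3 to 60 N. Pads are 16 mm wide; open, the fingers measure 119 mm over their backs; the gripper's body (75 mm by 177 mm) begins 78 mm behind the grasp point.
Start: joints at [-1.367, 0.207, 1.542, -0, 1.393, -0.15], TCP at [0.2, -0.539, 0.17] pointing down, gripper open.
Joint ranges: [-2.73, 2.73], [-0.86, 2.22], [0.23, 2.46], [-1.11, 4.25], [0.08, 2.63], [-2.82, 2.82]. Speed limits (rad/s): [2.79, 2.79, 3.14, 3.14, 3.14, 3.14].

INTERFACE

Orientations are given as a unit quaternion [w, x, y, z].
In Python, from station import env, snapshot, camera_info gives the robot as it stands. Calls block until the motion is done:
- env.move_pose(position, orientation): joint-space move of the TCP to a pose.
- env.servo_line(position, speed=0.15, orientation=None, force_limit=None): straight line of the TCP; orientation=None keeps the orientation; speed is the mean speed in m/s. With force_limit (N) it stops when the force on the tool has changed by that much, and returns True; else False.
- env.move_j(angles): joint-space move.
- env.set_gripper(opening): finger opening in m; the grip force is fixed at half the most; returns when the fingers have stopped.
- env.dwell(seconds).
- env.ik(position, orientation): joint angles nearest the present ones, or None.
- snapshot(name): name is "side" or "top" or "wrist"; returns (picture, depth): 384x512x3 uint8, red, green, blue; 384x512 float32, m along the optical axis (not along the pixel's ray), 0 where there is no reading.
- camera_info(name): a dict with "fovy" (degrees; the focal length in pixels is half the picture's height over the tangent of half this angle, whatever the lens; pixels are square), "cx", "cy" (the principal point, pixels), "distortion" ([k1, k2, p1, p2, k3] as OpenCV has them; the pictures are not rectified), "xyz" and "attitude" of the camera in the world. Camera axes: x right, y down, z forward; pixel columns grow to the right and rows downward; lengths in m; the calibration is good to about 2 mm. A picture is of the moment at which its call begins: read the wrist's pose just before it. camera_info takes no time and is no camera call; for the wrist camera it gives the pose at the moment of the call.
A pose or a line that the arm cannot do raises env.PlanningError and nothing moves.
- env.close_job(): hands the job in; it is judged then, once.
Readings, each from a call of its own:
- env.read_time_s(): time.
- env.read_joint_positions(): joint angles.
- env.read_qd(): joint speeds.
- env.read_effort(): joint torques, N m.
- env.read_position(): TCP position.
- env.read_eef_rot(): TCP orientation.
- env.read_wrist_force(): force on the tool from outside, world axes, zero at the start.
- env.read_ft_torque(): the same for the moment, N m.
- env.read_gripper_width(): finger opening in m.
- env.read_gripper_force(): force on a finger pad.
Only numpy, scipy, OpenCV 4.12 (cv2) and the standard library are available. Lean on these libraries where they do the work, as an engineer would, in place of code of your own. Each camera call takes 0.05 s, during which the arm holds its last target. There are 200 camera calls.

TASK

Slide the glass pane up out of the slots across the mouth of the tealight dispenser and stand it upright in the slot of the pale wooden stand, without dropping it or laying it over. Then press every tealight on the ledge down into the dispenser, wick up, until the brass lips snap over it and hold it in. Do not shift the bowl, jar, stopwatch, spoon rest or cork blocks.

Things in the scene. Friction and masses are not known exactly. Their poses are not given: they have to be found in the camera images.
- dispenser: tealight dispenser, fixed: a square wooden tower on a 110 (x) x 100 (y) x 8 mm foot, with a 41 mm square bore open at the top; origin under its centre, z up. Two brass retaining lips stand at the mouth on the +y and -y sides, wooden slopes on the x sides, and outside those the slots that hold the pane, in line along x
- mouth (a point): on the dispenser's axis at the underside of the lips, 114 mm above the ledge; axes as the dispenser. A tealight set down over the mouth rests on the lips' slopes, underside about 10 mm above this point; pressed down with 10 to 15 N until its top is a few mm below this point, the lips snap over it and hold its top at this point
- lip_left (a joint): the +y lip of the dispenser (its twin faces it): 16 mm wide, the two 31 mm apart; 3 mm thick with a slope above it, up to 16 mm above the point mouth. 0 = closed; grows in m as it is pressed back outward, to 0.008 at most, by a spring of 1 to 3 N. Fixed wooden slopes on the x sides rise 13 mm above the point mouth and lead into the bore
- sill (a point): middle between the two sills of the dispenser, 18 mm above the point mouth; axes as the dispenser. The sills lie 28 to 39 mm to its +x and -x sides; on each a pair of brass prongs, 18 mm tall, leaves a slot 8 mm wide (prongs at 4 to 10 mm on either y side) for the pane
- follower (a joint): the brass plate (diameter 36 mm) inside the dispenser on which the tealights stack; 0 = at the lips (empty), grows in m as it is pushed down, 0.098 at the bottom; each held tealight takes 0.018. Its spring pushes up with 1.8 N at 0 and 5.2 N at the bottom
- pane: thin jade-coloured glass pane, 66 (x) x 5 (y) x 70 mm (z) tall, about 60 g; origin at the middle of its lower edge. At the start it stands upright on the sills in the dispenser's slots, across the mouth, its lower edge 18 mm above the point mouth, its lower 18 mm between the prongs; it slides straight up and out
- slot (a point): pale wooden stand, fixed, 100 (x) x 60 (y) x 38 mm tall, with one slot along its x, open at the top, 76 mm long, 12 mm wide and 28 mm deep. This point is the middle of the slot's floor, 10 mm above the ledge; z up
- light1: tealight: round aluminium cup with white wax, diameter 38 mm, 18 mm tall (a 4 mm wick stub above that is seen only, not felt), about 25 g; origin at the centre of its underside, z up out of the wick. Stands on the ledge; may be absent
- light2: tealight: round aluminium cup with white wax, diameter 38 mm, 18 mm tall (a 4 mm wick stub above that is seen only, not felt), about 25 g; origin at the centre of its underside, z up out of the wick. Stands on the ledge; may be absent
- light3: tealight: round aluminium cup with white wax, diameter 38 mm, 18 mm tall (a 4 mm wick stub above that is seen only, not felt), about 25 g; origin at the centre of its underside, z up out of the wick. Stands on the ledge; may be absent
- light4: tealight: round aluminium cup with white wax, diameter 38 mm, 18 mm tall (a 4 mm wick stub above that is seen only, not felt), about 25 g; origin at the centre of its underside, z up out of the wick. Stands on the ledge; may be absent
- light5: tealight: round aluminium cup with white wax, diameter 38 mm, 18 mm tall (a 4 mm wick stub above that is seen only, not felt), about 25 g; origin at the centre of its underside, z up out of the wick. Stands on the ledge; may be absent
- bowl: brass singing bowl, diameter 116 mm, on a round wooden base, 70 mm tall together; origin under its centre; bystander
- jar: jade-coloured glass jar with a twist cap, diameter 72 mm, 100 mm tall; origin under its centre; bystander
- stopwatch: black plastic stopwatch lying flat, diameter 56 mm, 14 mm thick, press button at its +x edge; origin under its centre; bystander
- spoon_rest: coconut wood spoon rest, a shallow dish of diameter 94 mm, 17 mm tall, with a tongue reaching 100 mm from the centre along its x; origin under the dish's centre; bystander
- cork_a: orange cork block 75 x 50 x 38 mm tall; origin under its centre; bystander
- cork_b: orange cork block 75 x 50 x 38 mm tall; origin under its centre; bystander
Not all that is in view belongs to the job. Leave any purple or turquoise look-alike of the light4 alone.

How it is judged:
On the way, in this order (a step that is already met when the one before it is completed fails the run):
1. the pane stands in the slot of the stand, let go, before any tealight goes in (z of pane in the frame of slot between -0.004 and 0.008 m and horizontal distance between pane and slot below 0.012 m and angle between pane's own z axis and vertical below 0.4 rad and contact force between the fingers and pane below 0.1 N and value of joint follower below 0.01 m), for 0.3 s.
2. every tealight is in the dispenser, under the lips (z of each of light1, light2, light3, light4, light5 in the frame of mouth below -0.0165 m and horizontal distance between each of light1, light2, light3, light4, light5 and mouth below 0.005 m and angle between each of light1, light2, light3, light4, light5's own z axis and vertical below 0.2 rad), for 0.3 s.
At the end, for the whole second after the job is handed in: The pane stands in the stand's slot (within 8 mm of its floor, 12 mm of its middle, leaning under 0.4 rad), let go; every tealight present is in the dispenser, wick up, its top at most 1.5 mm above the lips' underside, within 5 mm of the axis, tilted under 0.2 rad, at rest (all of step 2 and z of pane in the frame of slot between -0.004 and 0.008 m and horizontal distance between pane and slot below 0.012 m and angle between pane's own z axis and vertical below 0.4 rad and contact force between the fingers and pane below 0.1 N and linear speed of each of light1, light2, light3, light4, light5 below 0.03 m/s); the robot touches nothing.
It fails at once if the pane is tipped over or dropped flat (angle between pane's own z axis and vertical above 0.8 rad).
It fails at once if the bowl, jar, stopwatch, spoon rest or a cork block is shifted more than 40 mm (distance of any of bowl, jar, stopwatch, spoon_rest, cork_a, cork_b from where it was at the start of the episode above 0.04 m).
Of light1, light2, light3, light4, light5 only 3 to 5 are there at a start; the rules pass over those that are not, and their reading is None.
At some moment in a run one of light1, light2, light3, light4, light5 may be knocked a few centimetres aside while the robot is not near it.
It also fails if it takes over 210 s, if anything falls off the work surface, if the arm or the gripper's body presses on something with over 40 N, if the wrist force passes 120 N, or if a joint passes its speed limit or range.

## Working session

There is one attempt and no reset: what is moved stays moved. The work goes in short steps, each a Python script; the robot and the scene stay as the last script left them, time stands still between calls to the robot, and variables do not carry over. Pictures are saved under pics/ and viewed, at most 14 in all, crops included, and the job is handed in when it is done.

```bash
ls; mkdir -p pics
python3 - <<'E'
from station import env,snapshot,camera_info
import cv2,numpy as np
for n in("top","side","wrist"):
    ci=camera_info(n);print(n,ci)
    p,d=snapshot(n);np.savez(f"pics/{n}0.npz",p=p,d=d)
    cv2.imwrite(f"pics/{n}0.png",cv2.resize(p[...,::-1],(768,576),interpolation=cv2.INTER_CUBIC))
print(env.read_time_s(),env.read_eef_rot())
E
```

```text
pics
top {'fovy': 46.56404077551217, 'cx': 260.40150334467444, 'cy': 189.4216933037418, 'distortion': array([-0.06710292,  0.        ,  0.        ,  0.        ,  0.        ]), 'xyz': array([0.28803332, 0.02263784, 1.42597401]), 'attitude': array([ 0.07752007, -0.66749373,  0.73588813, -0.08313493])}
side {'fovy': 43.851613479383346, 'cx': 251.21969889037734, 'cy': 198.75011376477033, 'distortion': array([0.05695084, 0.        , 0.        , 0.        , 0.        ]), 'xyz': array([0.47134017, 1.03080522, 0.748928  ]), 'attitude': array([ 0.03025752, -0.02899878,  0.87070306, -0.49002014])}
wrist {'fovy': 58.80551634112191, 'cx': 254.9883766409441, 'cy': 194.92849682663874, 'distortion': array([-0.0194045,  0.       ,  0.       ,  0.       ,  0.       ]), 'xyz': array([ 0.26269198, -0.51566487,  0.38354837]), 'attitude': array([ 0.09509557,  0.81548721, -0.56682888, -0.06813559])}
0.15 [-8.75391583e-04  9.84309065e-01  1.76450834e-01 -3.19151246e-05]
```

View pics/top0.png

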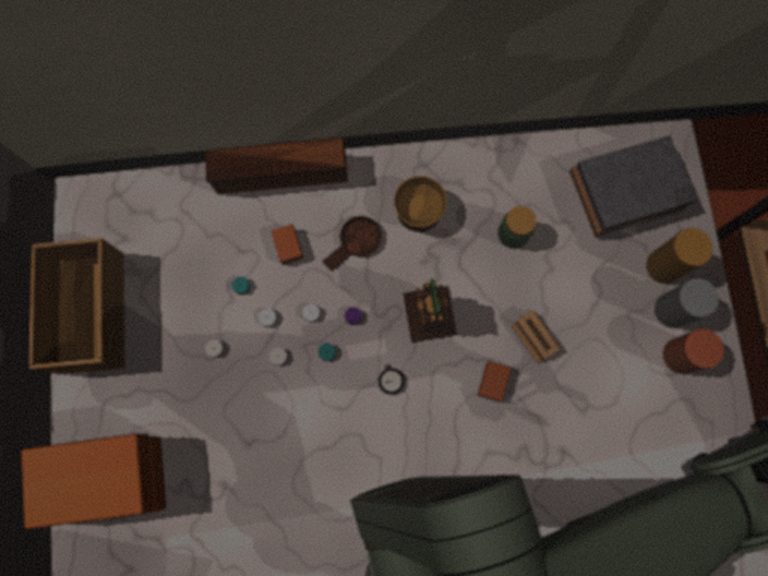

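View pics/side0.png

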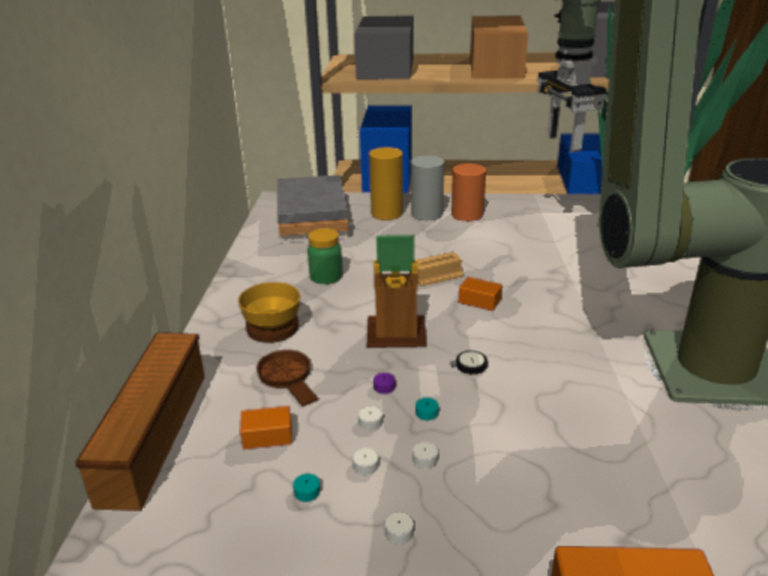

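The top picture (768x576 scale) shows four white tealights at (215,348), (267,317), (312,312) and (279,356). The look-alikes are teal at (241,285) and (328,352) and purple at (353,316). The dispenser with the pane is at (430,312) and the stand at (538,335). In the side view the pane stands at (395,253).

```bash
cat > h.py <<'E'
from station import env,snapshot,camera_info
import cv2,numpy as np
from scipy.spatial.transform import Rotation as R
def rot(q): return R.from_quat(q,scalar_first=True).as_matrix()
def K(ci):
    f=192/np.tan(np.radians(ci['fovy']/2));return np.array([[f,0,ci['cx']],[0,f,ci['cy']],[0,0,1]])
def rays(ci):
    v,u=np.mgrid[0:384,0:512].astype(np.float32)
    r=cv2.undistortPoints(np.stack([u,v],-1).reshape(-1,1,2),K(ci),ci['distortion']).reshape(384,512,2)
    return np.dstack([r,np.ones((384,512))])
def cloud(ci,d): return rays(ci)*d[...,None]@rot(ci['attitude']).T+ci['xyz']
def shot(n,save=None):
    ci=camera_info(n);p,d=snapshot(n);P=cloud(ci,d);P[d==0]=np.nan
    if save: np.savez(f'pics/{save}.npz',p=p,d=d,P=P)
    return p,P,ci
def down(yaw): # tool z down; yaw= world angle of the closing line (tool y)
    y=np.array([np.cos(yaw),np.sin(yaw),0]);z=np.array([0,0,-1.]);x=np.cross(y,z)
    return R.from_matrix(np.c_[x,y,z]).as_quat(scalar_first=True)
def rect(xy):
    (c,s,a)=cv2.minAreaRect(xy.astype(np.float32));return np.round(c,4),np.round(s,4),round(a,1)
def blobs(p,P,mask,amin=12):
    n,l,st,c=cv2.connectedComponentsWithStats(mask.astype(np.uint8))
    out=[]
    for i in range(1,n):
        if st[i,4]<amin: continue
        q=P[l==i];out.append((c[i].round(1),st[i,4],np.nanmedian(q,0).round(4),rect(q[:,:2][~np.isnan(q[:,0])]),np.median(p[l==i],0)))
    return out
E
python3 - <<'E'
from h import *
for n in('top','side'):
    ci=camera_info(n);z=np.load(f'pics/{n}0.npz');p,d=z['p'],z['d'];P=cloud(ci,d);P[d==0]=np.nan
    Z=P[...,2];roi=(P[...,0]>.3)&(P[...,0]<.9)&(abs(P[...,1])<.5) 
    print(n,'table z',np.nanmedian(Z[roi]))
    for b in blobs(p,P,roi&(Z>.009)):print(*b)
    print('high');
    for b in blobs(p,P,roi&(Z>.11),5):print(*b)
    print('pane')
    for b in blobs(p,P,roi&(Z>.145),5):print(*b)
E
```

```text
top table z -0.0008185331170618149
[184.8 114.6] 1784 [0.8677 0.2171 0.0851] (array([0.88  , 0.2185]), array([0.303 , 0.0396]), 90.0) [38. 24. 19.]
[397.  128.8] 1106 [ 0.7635 -0.4652  0.0714] (array([ 0.7612, -0.4739]), array([0.162 , 0.0707]), 8.4) [57. 52. 51.]
[279.8 134.8] 1024 [ 0.7885 -0.086   0.0323] (array([ 0.7802, -0.0847]), array([0.1101, 0.1157]), 84.2) [76. 55. 32.]
[344.7 150.9] 544 [ 0.6956 -0.2803  0.095 ] (array([ 0.703 , -0.2862]), array([0.0674, 0.0678]), 17.8) [97. 69. 39.]
[239.6 155.3] 147 [0.7424 0.0545 0.0138] (array([0.7317, 0.0515]), array([0.0919, 0.0907]), 17.0) [45. 33. 28.]
[191.  162.5] 380 [0.7214 0.2116 0.0356] (array([0.7242, 0.2129]), array([0.0767, 0.05  ]), 12.2) [105.  56.  36.]
[159.6 189.9] 108 [0.6439 0.3223 0.0167] (array([0.6449, 0.3226]), array([0.0368, 0.0352]), 88.5) [38. 78. 75.]
[287.4 203.6] 558 [ 0.5393 -0.0782  0.1133] (array([ 0.5513, -0.0859]), array([0.0936, 0.0829]), 1.7) [44. 35. 26.]
[206.9 208.1] 107 [0.5694 0.1721 0.0157] (array([0.5694, 0.1736]), array([0.0357, 0.0331]), 84.2) [121. 117. 116.]
[235.1 210.1] 108 [0.5535 0.08
[... 2810 characters left out ...]
301.6] 213 [0.4821 0.2557 0.0169] (array([0.4815, 0.2523]), array([0.0374, 0.0366]), 65.5) [180. 175. 159.]
[243.4 305.9] 218 [0.5669 0.2734 0.0169] (array([0.5678, 0.2701]), array([0.0369, 0.0381]), 25.0) [203.5 197.  179. ]
[203.9 323.3] 241 [0.644  0.3276 0.0172] (array([0.6449, 0.3247]), array([0.037 , 0.0386]), 72.8) [  0. 129. 119.]
[265.9 350.1] 276 [0.5121 0.3902 0.0176] (array([0.5121, 0.3878]), array([0.0361, 0.0369]), 10.7) [179.5 174.  158. ]
high
[263.5 174.1] 959 [ 0.5428 -0.0775  0.1503] (array([ 0.5428, -0.0792]), array([0.0771, 0.0601]), 3.0) [56. 93. 53.]
pane
[263.5 166.5] 542 [ 0.5412 -0.0783  0.1738] (array([ 0.5426, -0.0796]), array([0.077 , 0.0231]), 5.1) [49. 93. 54.]
```

Run:
```python
from h import *
r=np.radians
env.move_pose([.3,-.5,.33],down(r(-70)))
env.move_pose([.46,-.29,.30],down(r(-64)))
p,P,ci=shot('wrist','w_stand');cv2.imwrite('pics/w_stand.png',p[...,::-1]);print(ci['xyz'])
Z=P[...,2]
for b in blobs(p,P,(Z>.03)&(Z<.045),100):print(*b)
env.move_pose([.52,-.085,.34],down(r(-86)))
p,P,ci=shot('wrist','w_disp');cv2.imwrite('pics/w_disp.png',p[...,::-1]);print(ci['xyz'],env.read_joint_positions())
Z=P[...,2]
for lo,hi in((.19,.21),(.14,.155),(.15,.2),(.128,.136),(.005,.012)):
    print(lo,hi)
    for b in blobs(p,P,(Z>lo)&(Z<hi),20):print(*b)
im=np.hstack([np.load(f'pics/{n}.npz')['p'][...,::-1] for n in('w_stand','w_disp')])
cv2.imwrite('pics/w2.png',cv2.resize(im,(800,300),interpolation=cv2.INTER_AREA))
```

```text
[ 0.51995871 -0.2618444   0.51394432]
[327.4  11.5] 156 [ 0.673  -0.2877  0.0377] (array([ 0.6773, -0.2907]), array([0.0129, 0.0549]), 9.5) [24. 35. 25.]
[460.9  50.9] 606 [ 0.6996 -0.4538  0.0377] (array([ 0.7026, -0.4846]), array([0.1397, 0.0681]), 61.3) [63. 48. 35.]
[157.3  40.6] 229 [ 0.5467 -0.1061  0.0376] (array([ 0.5461, -0.1063]), array([0.0732, 0.0018]), 4.0) [36. 27. 19.]
[265.1 155. ] 1572 [ 0.475  -0.2992  0.0375] (array([ 0.4728, -0.2993]), array([0.1   , 0.0401]), 26.8) [123.  99.  70.]
[478.6 166. ] 355 [ 0.5917 -0.5743  0.0378] (array([ 0.5942, -0.5847]), array([0.0764, 0.0298]), 14.0) [68. 54. 32.]
[175.  178.7] 1816 [ 0.3882 -0.1984  0.0377] (array([ 0.3868, -0.198 ]), array([0.0501, 0.0748]), 67.0) [121.  75.  46.]
[442.9 219.9] 292 [ 0.5048 -0.5735  0.0376] (array([ 0.5033, -0.5839]), array([0.0317, 0.0776]), 83.5) [59. 60. 57.]
[421.4 264.6] 146 [ 0.4305 -0.5834  0.0377] (array([ 0.4318, -0.5931]), array([0.0101, 0.0498]), 28.0) [45. 30. 22.]
[ 0.5869925  -0.0817364   0.55429807] [-3.28990728e-01  2.65640901e-02  1.39885136e+00 -6.50557404e-04
  1.71676030e+00 
[... 3048 characters left out ...]
118.  96.  69.]
[238.7 170.2] 25 [ 0.4955 -0.0615  0.0077] (array([ 0.4957, -0.0609]), array([0.0103, 0.0049]), 3.5) [58. 40. 29.]
[263.7 170.2] 31 [ 0.4984 -0.1018  0.008 ] (array([ 0.4986, -0.1022]), array([0.0104, 0.0066]), 4.3) [44. 32. 22.]
[385.9 195.3] 141 [ 0.471  -0.3057  0.0094] (array([ 0.4711, -0.3057]), array([0.0659, 0.0057]), 28.0) [64. 52. 37.]
[192.8 203.1] 63 [0.4356 0.0128 0.0098] (array([0.4339, 0.0073]), array([0.0415, 0.0143]), 69.0) [58. 56. 54.]
[305.3 227.5] 49 [ 0.4072 -0.1783  0.0087] (array([ 0.4037, -0.1777]), array([0.0112, 0.0619]), 55.2) [95. 78. 67.]
[182.3 375.8] 353 [0.0955 0.0218 0.0101] (array([0.0934, 0.0205]), array([0.0129, 0.1507]), 2.8) [54. 59. 50.]
```

View pics/w2.png

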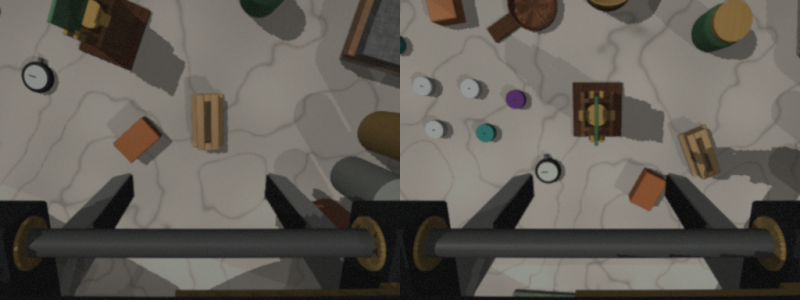

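The left half (stand view) shows the stand with its slot at (207,122). The right half shows the pane across the dispenser mouth at (597,118). The fits agree with the given sizes: dispenser at (0.545, -0.0795) with yaw 4°, pane top at 0.2016 m, stand at (0.473, -0.299) with yaw 27°.

Run:
```python
from h import *
r=np.radians
q1=down(r(-86));q2=down(r(-63))
env.set_gripper(.04)
env.move_pose([.5452,-.0794,.24],q1)
print(env.servo_line([.5452,-.0794,.172],.08,force_limit=8))
env.set_gripper(0.0);print('w',env.read_gripper_width(),env.read_gripper_force())
env.servo_line([.5452,-.0794,.255],.06)
print('w',env.read_gripper_width(),env.read_wrist_force())
env.servo_line([.4733,-.2993,.20],.12,q2)
env.servo_line([.4733,-.2993,.10],.1)
print('w',env.read_gripper_width())
p,P,ci=shot('wrist','w_above');cv2.imwrite('pics/w_above.png',p[...,::-1])
Z=P[...,2];m=(Z>.05)&(Z<.15)&(np.hypot(P[...,0]-.4733,P[...,1]+.2993)<.05)
for b in blobs(p,P,m,20):print(*b)
p,P,ci=shot('side','s_above')
m=(P[...,2]>.045)&(P[...,2]<.15)&(np.hypot(P[...,0]-.4733,P[...,1]+.2993)<.045)&(p[...,1]>1.2*p[...,0])
for b in blobs(p,P,m,20):print(*b, np.nanmin(P[...,2][m]))
```

```text
False
w 0.0004671954957300388 0.0
w 0.00032050062401498545 [-0.02777494  1.02050109 -1.00957023]
w 0.00034109224841322573
[254.4 226. ] 293 [ 0.4814 -0.2956  0.145 ] (array([ 0.4818, -0.2954]), array([0.0022, 0.0245]), 27.1) [76. 76. 72.]
```

View pics/w_above.png

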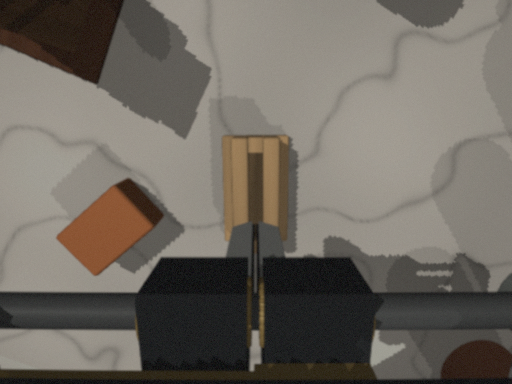

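The fingers closed empty, at (256,240) over the stand, so the pane was not gripped. I'll check where it is.

Run:
```python
from h import *
env.move_pose([.50,-.28,.32],down(np.radians(-80)))
env.move_pose([.52,-.085,.34],down(np.radians(-86)))
p,P,ci=shot('wrist','w_d2')
Z=P[...,2]
for b in blobs(p,P,(Z>.155)&(Z<.24)&(np.hypot(P[...,0]-.545,P[...,1]+.08)<.1),10):print(*b)
s,P,ci=shot('side','s2')
im=np.hstack([cv2.resize(p[60:240,150:390,::-1],(400,300)),cv2.resize(s[120:240,170:330,::-1],(400,300))])
cv2.imwrite('pics/c2.png',im)
```

```text
[251.  152.9] 321 [ 0.5463 -0.0794  0.2016] (array([ 0.5452, -0.0794]), array([0.0658, 0.0042]), 3.9) [64. 93. 60.]
```

View pics/c2.png

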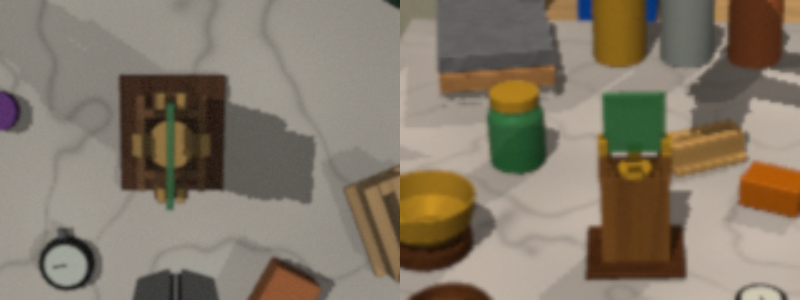

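The left crop shows the pane still in its slots at (170,155), and in the right crop it is upright at (635,120). I'll redo the grasp step by step with checks.

Run:
```python
from h import *
q1=down(np.radians(-86))
def st(m): print(m,env.read_position().round(4),'w',round(env.read_gripper_width(),4),'f',env.read_gripper_force(),'t',env.read_time_s())
st('now')
env.set_gripper(.05);st('open')
env.move_pose([.5452,-.0794,.24],q1);st('above')
print(env.servo_line([.5452,-.0794,.172],.06,force_limit=8));st('down')
s,P,ci=shot('side');p,P,ci=shot('wrist')
cv2.imwrite('pics/c3.png',np.hstack([cv2.resize(p[80:380,56:456,::-1],(400,300)),cv2.resize(s[100:220,170:330,::-1],(400,300))]))
for w in(.03,.02,.012,.006):
    env.set_gripper(w);st(w)
s,P,ci=shot('side');p,P,ci=shot('wrist')
cv2.imwrite('pics/c4.png',np.hstack([cv2.resize(p[80:380,56:456,::-1],(400,300)),cv2.resize(s[100:220,170:330,::-1],(400,300))]))
```

```text
now [ 0.5197 -0.0864  0.3388] w 0.0003 f 0.0 t 12.85
open [ 0.52   -0.0849  0.34  ] w 0.0495 f 0.0 t 13.75
above [ 0.5451 -0.0793  0.2401] w 0.0498 f 0.0 t 14.2417
False
down [ 0.5456 -0.0795  0.1726] w 0.0503 f 0.0 t 15.525
0.03 [ 0.5452 -0.0794  0.172 ] w 0.0297 f 0.0 t 16.15
0.02 [ 0.5452 -0.0794  0.172 ] w 0.0196 f 0.0 t 16.55
0.012 [ 0.5452 -0.0794  0.172 ] w 0.012 f 0.0 t 16.925
0.006 [ 0.5452 -0.0794  0.172 ] w 0.0058 f 0.0 t 17.2667
```

View pics/c4.png

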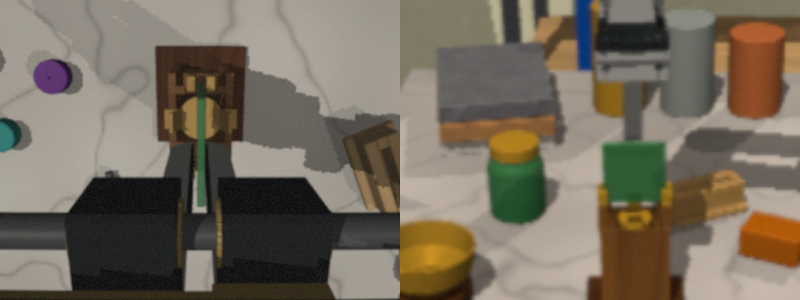

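The left crop shows the pane between the fingers at (200,150). The right crop shows the fingers only above or behind the pane at (632,120), so the true fingertip height needs measuring.

Run:
```python
from h import *
s,P,ci=shot('side','s4')
X,Y,Z=[P[...,i] for i in range(3)]
m=(abs(X-.545)<.04)&(abs(Y+.0794)<.05)&(Z>.155)&(Z<.30)
green=s[...,1]>1.3*s[...,0]
for nm,mm in(('green',m&green),('other',m&~green)):
    print(nm,mm.sum())
    for z in np.arange(.155,.30,.012):
        k=mm&(Z>=z)&(Z<z+.012)
        if k.any():print(round(z,3),k.sum(),'x',X[k].min().round(4),X[k].max().round(4),'y',Y[k].min().round(4),np.median(Y[k]).round(4),Y[k].max().round(4))
print('wrist'); p,P,ci=shot('wrist','w4')
X,Y,Z=[P[...,i] for i in range(3)]
m=(abs(X-.545)<.06)&(abs(Y+.0794)<.05)&(Z>.155)&(Z<.35)
for z in np.arange(.155,.35,.012):
    k=m&(Z>=z)&(Z<z+.012)
    if k.any():print(round(z,3),k.sum(),'x',X[k].min().round(4),X[k].max().round(4),'y',Y[k].min().round(4),np.median(Y[k]).round(4),Y[k].max().round(4))
```

```text
green 393
0.155 101 x 0.5122 0.5731 y -0.0865 -0.0783 -0.0705
0.167 91 x 0.5122 0.5728 y -0.0851 -0.0782 -0.0725
0.179 100 x 0.5123 0.5723 y -0.0844 -0.0781 -0.0712
0.191 98 x 0.5124 0.5748 y -0.0825 -0.0779 -0.0724
0.203 3 x 0.5327 0.5713 y -0.0745 -0.0739 -0.0721
other 209
0.155 8 x 0.5098 0.5756 y -0.0836 -0.0807 -0.0768
0.167 7 x 0.5097 0.5753 y -0.0837 -0.0788 -0.0751
0.179 10 x 0.5097 0.5749 y -0.085 -0.0781 -0.0731
0.191 14 x 0.5098 0.5742 y -0.0872 -0.0831 -0.0753
0.203 10 x 0.5227 0.5503 y -0.0803 -0.0697 -0.0664
0.215 27 x 0.5345 0.5501 y -0.0687 -0.0644 -0.0619
0.227 33 x 0.5345 0.55 y -0.0711 -0.0648 -0.0605
0.239 30 x 0.5344 0.5497 y -0.0684 -0.0651 -0.061
0.251 30 x 0.5344 0.5494 y -0.0697 -0.0648 -0.0605
0.263 33 x 0.5342 0.5519 y -0.0678 -0.0643 -0.0589
0.275 7 x 0.534 0.551 y -0.0644 -0.0625 -0.0558
wrist
0.155 18 x 0.5773 0.5779 y -0.0797 -0.0777 -0.0757
0.167 25 x 0.577 0.5779 y -0.0803 -0.0777 -0.0758
0.179 25 x 0.5773 0.5779 y -0.0801 -0.0777 -0.0759
0.191 953 x 0.5119 0.5779 y -0.0847 -0.0798 -0.0755
0.203 191 x 0.5197 0.5712 y -0.0909 -0.08 -0.0655
0.215 352 x 0.5527 0.5564 y -0.0934 -0.0753 -0.0636
0.227 457 x 0.5496 0.5563 y -0.0936 -0.0817 -0.0639
0.239 626 x 0.5377 0.5562 y -0.0938 -0.0819 -0.0638
0.251 465 x 0.5434 0.5565 y -0.0939 -0.0818 -0.0639
0.263 275 x 0.5434 0.5559 y -0.0854 -0.082 -0.0722
0.275 164 x 0.5357 0.5556 y -0.0845 -0.079 -0.0738
0.287 105 x 0.5347 0.5477 y -0.0846 -0.0758 -0.0749
0.299 508 x 0.5399 0.5805 y -0.1029 -0.0816 -0.0515
0.311 13023 x 0.5478 0.581 y -0.1294 -0.0795 -0.0294
0.323 23849 x 0.5579 0.5812 y -0.1293 -0.0734 -0.0294
0.335 2258 x 0.5641 0.5724 y -0.1221 -0.0781 -0.0336
```

View pics/c3.png

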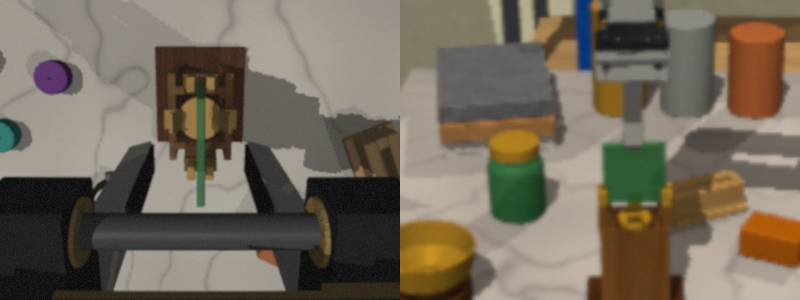

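Measured against the clouds, the fingertips end at about z=0.208 while the TCP reading is 0.172. The tool is therefore roughly 36 mm shorter than reported. I'll calibrate this by touching the bare ledge at two free spots.

Run:
```python
from h import *
q=down(np.radians(-86))
env.servo_line([.5452,-.0794,.26],.12)
env.set_gripper(0)
for x,y in((.40,-.10),(.42,.33)):
    env.move_pose([x,y,.26],q); env.servo_line([x,y,.03],.15,force_limit=8)
    h=env.servo_line([x,y,-.06],.02,force_limit=4)
    print(h,env.read_position().round(4),env.read_wrist_force().round(2))
    env.servo_line([x,y,.26],.2)
print(env.read_time_s())
```

```text
True [ 0.4    -0.1    -0.0351] [-0.45  0.28  4.69]
True [ 0.42    0.33   -0.0351] [-1.47 -0.1   4.32]
33.325
```

The offset is 35 mm at both spots. Now the pane, with corrected heights.

```bash
cat >> h.py <<'E'
OFF=np.array([0,0,-.035])   # fingertips end 35 mm above the reported TCP
def mp(p,yaw): env.move_pose(np.array(p)+OFF,down(np.radians(yaw)))
def sl(p,v=.15,yaw=None,fl=None): return env.servo_line(np.array(p)+OFF,v,None if yaw is None else down(np.radians(yaw)),fl)
def st(m): print(m,(env.read_position()-OFF).round(4),'w',round(env.read_gripper_width(),4),'f',round(float(env.read_gripper_force()),1),'F',env.read_wrist_force().round(1),'t',round(env.read_time_s(),1))
E
python3 - <<'E'
from h import *
env.set_gripper(.04)
mp([.5452,-.0794,.29],-86)
print(sl([.5452,-.0794,.172],.08,fl=8));st('down')
env.set_gripper(0);st('grip')
if env.read_gripper_width()<.003: raise SystemExit
sl([.5452,-.0794,.26],.05);st('up')
if env.read_gripper_width()<.003: raise SystemExit
sl([.4733,-.2993,.20],.12,-63)
sl([.4733,-.2993,.105],.1);st('over')
p,P,ci=shot('wrist','w_above');s,Ps,_=shot('side','s_above')
cv2.imwrite('pics/c5.png',np.hstack([cv2.resize(p[80:380,56:456,::-1],(400,300)),cv2.resize(s[100:220,210:370,::-1],(400,300))]))
m=(np.hypot(P[...,0]-.4733,P[...,1]+.2993)<.05)&(p[...,1]>1.3*p[...,0])
for b in blobs(p,P,m,20):print(*b)
E
```

```text
False
down [ 0.5457 -0.0796  0.1727] w 0.0402 f 0.0 F [ 0.   0.  -0.2] t 37.3
grip [ 0.5452 -0.0794  0.172 ] w 0.005 f 30.0 F [ 0.3  0.1 -0.4] t 37.9
up [ 0.545  -0.0793  0.2596] w 0.005 f 30.0 F [ 0.9 -0.5 -1.3] t 39.8
over [ 0.474  -0.2998  0.1058] w 0.0049 f 30.0 F [-0.1  0.4 -0.9] t 43.1
[254.8 237.1] 1326 [ 0.4824 -0.295   0.1354] (array([ 0.4807, -0.2965]), array([0.0506, 0.0071]), 29.3) [54. 89. 57.]
```

View pics/c5.png

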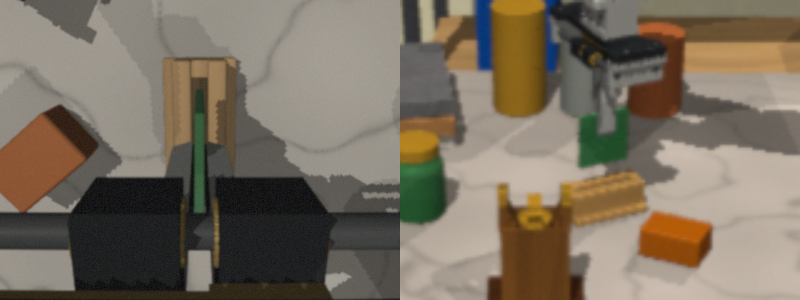

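The pane is gripped (5 mm) and upright, at (200,150) in line with the slot on the left and at (603,137) above the stand on the right. Next I lower and release it.

Run:
```python
from h import *
sl([.4733,-.2993,.07],.06,fl=5);st('a')
print(sl([.4733,-.2993,.049],.02,fl=3));st('low')
env.set_gripper(.03);st('rel')
sl([.4733,-.2993,.15],.08);sl([.46,-.29,.335],.2)
p,P,ci=shot('wrist','w_pl');s,Ps,_=shot('side','s_pl')
m=(np.hypot(P[...,0]-.4733,P[...,1]+.2993)<.05)&(P[...,2]>.045)
for b in blobs(p,P,m,20):print(*b)
cv2.imwrite('pics/c6.png',np.hstack([cv2.resize(p[80:380,56:456,::-1],(400,300)),cv2.resize(s[100:220,210:370,::-1],(400,300))]))
```

```text
a [ 0.4734 -0.2994  0.0699] w 0.005 f 30.0 F [ 0.8  1.  -0.3] t 43.9
True
low [ 0.4731 -0.2991  0.05  ] w 0.0048 f 30.0 F [ 0.3 -0.3  4.2] t 44.8
rel [ 0.4719 -0.2981  0.0488] w 0.0298 f 0.0 F [-0.3  0.6 -1.3] t 45.4
[266.8 158.1] 233 [ 0.4769 -0.2959  0.0793] (array([ 0.4733, -0.2978]), array([0.0647, 0.005 ]), 27.0) [51. 75. 50.]
[284.  318.4] 42182 [ 0.4821 -0.29    0.4521] (array([ 0.4761, -0.295 ]), array([0.045 , 0.0928]), 26.9) [32. 33. 31.]
```

View pics/c6.png

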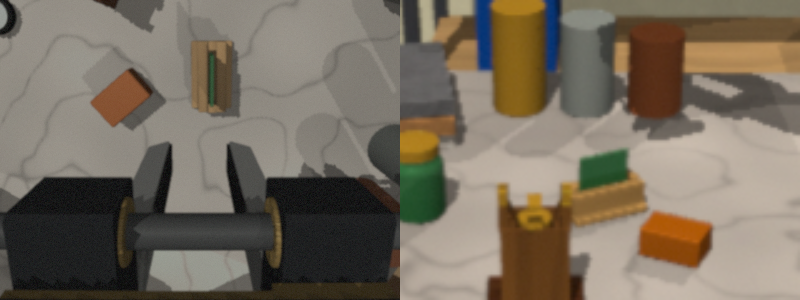

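The pane is upright in the slot at (212,77) on the left and (605,172) on the right, with its top edge at z=0.079. Next is the first tealight, with checks.

```bash
cat >> h.py <<'E'
M=np.array([.5450,-.0795])
def lights():
    mp([.47,.25,.335],-86)
    p,P,ci=shot('wrist','w_l');Z=P[...,2]
    m=(Z>.012)&(Z<.026)&(P[...,1]>.0)&(P[...,0]>.36)&(P[...,0]<.75)&(p.min(2)>.8*p.max(2))&(p.min(2)>70)
    out=[]
    for b in blobs(p,P,m,60):
        c,s,a=b[3]
        if .028<s.min() and s.max()<.045: out.append((c,s,b[2][2]))
        else: print('odd',b[0],c,s,b[2][2])
    return out
def mouth_view():
    mp([M[0]-.02,M[1],.25],-86)
    p,P,ci=shot('wrist','w_m');Z=P[...,2]
    k=(np.hypot(P[...,0]-M[0],P[...,1]-M[1])<.023)&(p.min(2)>.8*p.max(2))&(p.min(2)>60)&(Z>.09)
    q=P[k]
    if len(q)<20: print('mouth: no white',len(q));return
    A=np.c_[q[:,:2]-q[:,:2].mean(0),np.ones(len(q))];t=np.linalg.lstsq(A,q[:,2],rcond=None)[0]
    print('mouth',len(q),'top z',np.median(q[:,2]).round(4),'tilt',t[:2].round(3),rect(q[:,:2]))
def pick(c):
    env.set_gripper(.06)
    mp([*c,.10],-86);sl([*c,.009],.1,fl=6);env.set_gripper(0);w=env.read_gripper_width()
    sl([*c,.12],.2);st('picked')
    return abs(w-.038)<.004
def place():
    mp([*M,.20],-86);sl([*M,.145],.1);print('touch',sl([*M,.132],.03,fl=3));st('set')
    env.set_gripper(.056);sl([*M,.20],.15)
def press():
    env.set_gripper(0);mp([*M,.18],4);sl([*M,.15],.1)
    print('stop',sl([*M,.109],.03,fl=35));st('pressed')
    sl([*M,.20],.1)
E
python3 - <<'E'
from h import *
L=lights();print(L);st('')
c=min(L,key=lambda l:abs(l[0][1]-.173))[0]
if pick(c): place();mouth_view();st('')
E
```

```text
[(array([0.5683, 0.2684]), array([0.0359, 0.036 ]), np.float64(0.0184)), (array([0.5701, 0.175 ]), array([0.0366, 0.037 ]), np.float64(0.0183)), (array([0.5134, 0.3859]), array([0.0366, 0.0374]), np.float64(0.0186)), (array([0.4845, 0.2513]), array([0.0363, 0.0366]), np.float64(0.0181)), (array([0.409 , 0.0187]), array([0.0405, 0.0371]), np.float64(0.0142))]
 [0.4704 0.2492 0.3349] w 0.0299 f 0.0 F [ 0.1 -0.9  0.7] t 50.0
picked [0.569  0.1749 0.1188] w 0.0368 f 30.0 F [ 0.4 -0.1  0.5] t 54.0
touch False
set [ 0.5449 -0.0798  0.1319] w 0.0368 f 30.0 F [-0.5 -2.  -0.4] t 56.3
mouth 4523 top z 0.3652 tilt [5.658 0.787] (array([ 0.5459, -0.0798]), array([0.0385, 0.0401]), 45.4)
 [ 0.5245 -0.0793  0.249 ] w 0.0557 f 0.0 F [ 0.1  0.1 -1.1] t 57.8
```

```bash
sed -i 's/(Z>.012)&(Z<.026)/(Z>.0155)\&(Z<.026)/; s/&(Z>.09)$/\&(Z>.09)\&(Z<.165)/' h.py
python3 - <<'E'
from h import *
mouth_view();p=np.load('pics/w_m.npz')['p']
s,_,_=shot('side')
cv2.imwrite('pics/c7.png',np.hstack([cv2.resize(p[60:240,150:390,::-1],(400,300)),cv2.resize(s[120:210,200:320,::-1],(400,300))]))
E
```

```text
mouth 1552 top z 0.1405 tilt [-0.026  0.03 ] (array([ 0.5449, -0.0796]), array([0.0373, 0.0383]), 45.6)
```

View pics/c7.png

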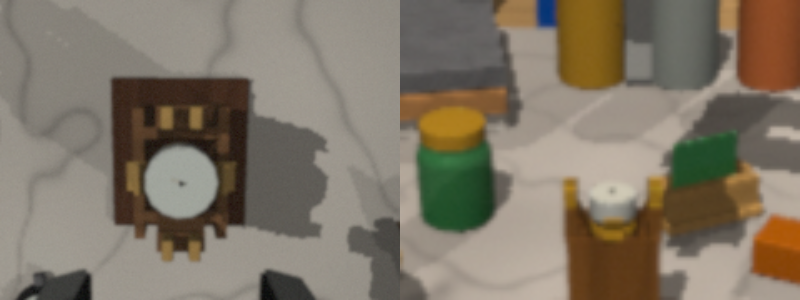

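The tealight sits level and centred on the lips, at (181,181) on the left and (612,200) on the right. Now I press it.

Run:
```python
from h import *
press();mouth_view();st('')
```

```text
stop False
pressed [ 0.5446 -0.0794  0.1089] w 0.0004 f 1.0 F [ 0.5 -0.5  2. ] t 62.4
mouth 1214 top z 0.1141 tilt [-0.    -0.002] (array([ 0.5435, -0.0807]), array([0.0385, 0.032 ]), 3.4)
 [ 0.5248 -0.0794  0.2496] w 0.0004 f 0.0 F [ 0.8 -0.1 -0.1] t 64.9
```

It snapped in with its top at 0.1141. I'll repeat for the other three, with a fresh look each time.

Run:
```python
from h import *
for i in range(3):
    L=lights();print([(l[0],l[2]) for l in L])
    c=min(L,key=lambda l:l[0][1])[0]
    if not pick(c): print('miss');break
    place();press();mouth_view()
L=lights();print(L);st('end')
```

```text
[(array([0.5685, 0.2681]), np.float64(0.0184)), (array([0.5132, 0.3856]), np.float64(0.0186)), (array([0.4843, 0.2511]), np.float64(0.0181))]
picked [0.4833 0.2508 0.1189] w 0.0369 f 30.0 F [ 0.5  0.3 -0.3] t 70.5
touch False
set [ 0.545  -0.0799  0.1319] w 0.0371 f 30.0 F [ 0.2 -1.6 -0.4] t 73.1
stop False
pressed [ 0.5448 -0.0795  0.109 ] w 0.0008 f 1.2 F [1.  0.1 2.5] t 78.5
mouth 1249 top z 0.1141 tilt [-0.081  0.032] (array([ 0.5433, -0.0804]), array([0.0382, 0.0336]), 2.4)
[(array([0.5685, 0.2681]), np.float64(0.0184)), (array([0.5133, 0.3856]), np.float64(0.0186))]
picked [0.5674 0.2678 0.1188] w 0.0367 f 30.0 F [-0.5 -0.2 -0.8] t 86.6
touch False
set [ 0.5451 -0.0799  0.1319] w 0.0371 f 30.0 F [ 0.5 -1.9 -0.2] t 89.3
stop False
pressed [ 0.5446 -0.0794  0.1087] w 0.0004 f 1.1 F [ 0.3 -1.2  2. ] t 94.7
mouth 1230 top z 0.1142 tilt [-0.023  0.006] (array([ 0.5434, -0.0795]), array([0.0386, 0.0332]), 3.4)
[(array([0.513 , 0.3857]), np.float64(0.0186))]
picked [0.512  0.3852 0.1188] w 0.0368 f 30.0 F [-0.1 -0.5 -1.3] t 102.9
touch False
set [ 0.545  -0.0799  0.1319] w 0.0369 f 30.0 F [ 0.7 -1.5  0.1] t 105.9
stop False
pressed [ 0.5455 -0.0796  0.1093] w 0.0003 f 2.2 F [ 2.5 -0.4  5. ] t 111.3
mouth 1224 top z 0.1142 tilt [-0.001 -0.017] (array([ 0.5438, -0.0793]), array([0.0393, 0.034 ]), 4.7)
[]
end [0.4703 0.2488 0.3344] w 0.0004 f 0.0 F [-0.3 -0.  -0.6] t 115.2
```

Run:
```python
from h import *
mp([.40,.30,.40],-86)
s,P,_=shot('side');t,_,_=shot('top')
m=(P[...,2]>.045)&(np.hypot(P[...,0]-.4733,P[...,1]+.2993)<.045)
for b in blobs(s,P,m,20):print(*b)
cv2.imwrite('pics/fin.png',np.hstack([cv2.resize(x[...,::-1],(400,300),interpolation=cv2.INTER_AREA) for x in(t,s)]))
```

```text
[290.9 165.9] 204 [ 0.4707 -0.2958  0.0635] (array([ 0.4705, -0.2981]), array([0.0668, 0.0155]), 30.5) [44. 85. 50.]
```

View pics/fin.png

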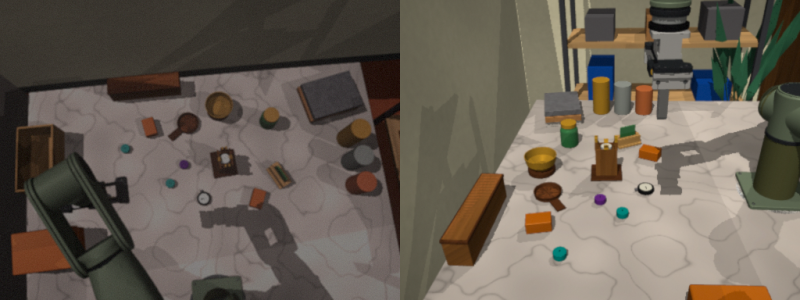

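No white tealight is left on the ledge; only the purple and teal look-alikes remain. A tealight shows in the mouth at (226,158) and (606,147), the pane stands at (628,130), and the bystanders are in place.

```bash
python3 -c "
from h import *
print(env.close_job())"
```

```text
the job is handed in; nothing more can be done
None
```

I handed the job in: the pane stands upright in the stand's slot, and all four tealights found on the ledge are pressed in under the lips. The bystanders look unmoved in the last picture, and no verdict came back.

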